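# Close the wiring well of a test rig with its tongued deck board

## Robot

A 6-joint arm with a two-finger parallel gripper is mounted at the origin on the work surface. World frame = base frame: x ahead of the robot, y to its left, z up, the work surface at z = 0. Lengths are in m, angles in rad, forces in N, time in s.
With the tool pointing down it reaches from about 0.325 to 0.85 m from the base axis. Payload 15.5 kg.
Tool frame: the origin (TCP) lies at the very end of the fingers, on their centre line; the grasp point (between the pads) lies 19 mm behind it (bot.grip_point_offset is the distance from the TCP to the grasp point, in m); z points along the fingers, y is the direction in which the jaws open and shut (so a half turn about z gives the same grasp; the last joint's range is limited). The gripper opens to 91 mm and grips with 3 to 60 N. Pads are 32 mm wide; open, the fingers measure 118 mm over their backs; the gripper's body (76 mm by 178 mm) begins 60 mm behind the grasp point.
Start: joints at [-1.284, 0.494, 1.345, -0, 1.302, -0.096], TCP at [0.233, -0.58, 0.214] pointing down, gripper open.
Joint ranges: [-2.91, 2.91], [-0.82, 2.16], [0.22, 2.67], [-1.22, 4.37], [0.12, 2.79], [-3.08, 3.08]. Speed limits (rad/s): [1.89, 1.89, 2.57, 3.01, 3.01, 3.01].

## Interface

Orientations are given as a rotation vector (axis times angle).
In Python, from station import bot gives the robot as it stands.
- The arm moves only by the tool apply_moves, never from a script. Its argument "rows" is a list of rows, each a list of 2 entries, a list of its own where there are three numbers: the shift along the tool's x, y, z in units of 40 mm (1.0 is 40 mm), then the turn about the tool's z in units of 5 degrees (1.0 is 5 degrees). In form: [[[x, y, z], spin], ...]. A call has 1 to 5 rows; each row shifts and turns the commanded pose from where the row before left it, along the tool's axes as they then stand; what a row does not reach is not made up. A row lasts 1/8 s, in which the tool goes at most 62.5 mm and 10.7 degrees, less where a joint would pass 70% of its speed; a pose out of reach is approached as far as the arm can. A call is refused whole if a number of a shift passes 1 or a number of a turn 1, either way. A call with a gripper value outside its range is refused whole. "jaw" is the gripper command: -1 is shut, 1 is fully open, values between are in proportion, set as the call begins (left out, the last holds). The fingers move at their own pace and stop on an object; "force" is the grip in N (left out, the last holds). Time passes only in rows, so rows that do not move let the fingers close. It gives the time, the measured TCP pose, the force and the opening at its end, in the units of the state.
- bot.state(): the state, without advancing time (a new reading comes with each control period).
- bot.snapshot(name): name is "side" or "top"; returns (picture, depth): 480x640x3 uint8, red, green, blue; 480x640 float32, m along the optical axis (not along the pixel's ray), 0 where there is no reading.
- bot.calibration(name): a dict with "camera_matrix" (3x3 intrinsics, pixels), "distortion" ([k1, k2, p1, p2, k3] as OpenCV has them; the pictures are not rectified), "R" (3x3) and "t" (3): a world point X has camera coordinates R X + t. Camera axes: x right, y down, z forward; pixel columns grow to the right and rows downward; lengths in m; the calibration is good to about 2 mm. A picture is of the moment at which its call begins. calibration takes no time and is no camera call.
- bot.finish_job(): hands the job in, once; it reports no verdict.
The state is a dict: "clock": time; "joint_pos": joint angles; "joint_vel": joint speeds; "joint_efforts": joint torques, N m; "ee_pos": TCP position; "ee_rot": TCP orientation; "contact_force": force on the tool from outside, world axes, zero at the start; "ft_torque": the same for the moment, N m; "width": finger opening in m.
Only numpy, scipy, OpenCV 4.12 (cv2) and the standard library are available. Lean on these libraries where they do the work, as an engineer would, in place of code of your own. Each camera call takes 0.05 s, during which the arm holds its last target.

## Task

Close the open well of the aluminium rig base with the tongued deck board: angle the tongue down into the groove under the overhanging lip, then lower the board flat until it lies fully down between lip and far stop, centred on the base, and only then let go. Leave the plain square-edged board where it lies.

Things in the scene. Friction and masses are not known exactly. Their poses are not given: they have to be found in the camera images.
- deck_board: Plywood board to fit: 160 (x) x 110 (y) x 12 mm, 0.3 kg, lying flat, with a stepped-out tongue on its -x edge, which starts roughly towards the robot. Origin: centre of the 160 x 110 underside, z up. Dark bridge handle on top, over the origin: square bar along y, 90 long, 14 wide (x), 16 high, its centre 42 mm above the underside, 22 mm free beneath it between posts at y = +-39.
- tongue_tip (a point): Middle of the tongue's front edge, at (-100, 0, 6) mm in the board's frame, same axes. The tongue is 20 long, 90 wide, 6 thick (3 to 9 mm above the board's underside). Board and tongue (180 mm) exceed the 170 mm from lip to stop, so it goes in only tongue end low: 10 to 20 degrees suits, staying above 6 until the tongue is over 5 mm under the lip.
- rig_frame: Fixed aluminium base, 218 x 150 mm, open well. Origin on the table; seated board: same x and y axes, origin 30 mm above this one, play 7 mm each way in x. In mm: ledges 30 high at x -107 to -67 and 65 to 87. Groove (-x end, near robot): back wall x -107, lip over it to x -83, 62 high, underside sloping from 44 high at the wall to 56 at its edge. Far stop x 87, 42 high. No y guides.
- plain_board: Bystander, not to be used: plywood board 160 x 110 x 12 mm with the same handle, but plain square edges and no tongue. Origin: centre of the underside.
There are look-alikes about, which are no part of the job. What is shaped like the deck_board but red is not meant.

How it is judged:
On the way, in this order (a step that is already met when the one before it is completed fails the run):
1. the tongue is in the groove, at least 5 mm under the lip, while the board is still angled by more than 5 degrees (x of tongue_tip in the frame of rig_frame between -0.115 and -0.088 m and z of tongue_tip in the frame of rig_frame between 0.025 and 0.053 m and angle between deck_board's own z axis and vertical above 0.09 rad), for 0.1 s.
2. the board is lowered flat while the fingers are still on it (x of tongue_tip in the frame of rig_frame below -0.088 m and angle between deck_board's own z axis and vertical below 0.07 rad and z of deck_board in the frame of rig_frame below 0.038 m and contact force between the fingers and deck_board above 0.3 N), for 0.1 s.
At the end, for the whole second after the job is handed in: The deck board lies at rest, flat (within 3 degrees) and fully down on the ledges (underside 30 mm up, within 4 mm), its tongue at least 5 mm under the lip, its origin within 12 mm along x and 15 mm along y of the base's origin, and square to the base within 10 degrees (x of deck_board in the frame of rig_frame between -0.012 and 0.012 m and y of deck_board in the frame of rig_frame between -0.015 and 0.015 m and z of deck_board in the frame of rig_frame between 0.026 and 0.034 m and x of tongue_tip in the frame of rig_frame below -0.088 m and angle between deck_board's own z axis and vertical below 0.05 rad and angle between the x axis of deck_board and the x axis of rig_frame, either way round below 0.17 rad and linear speed of deck_board below 0.02 m/s); the robot touches nothing.
It fails at once if the plain board is moved by more than 30 mm (distance of plain_board from where it was at the start of the episode above 0.03 m).
It also fails if it takes over 48 s, if anything falls off the work surface, if the arm or the gripper's body presses on something with over 40 N, if the wrist force passes 120 N, or if a joint passes its speed limit or range.

## Working session

There is one attempt and no reset: what is moved stays moved. The work goes in short steps, Python scripts to look and compute and a tool call to move; the robot and the scene stay as the last step left them, time stands still between calls to the robot, and variables do not carry over. Pictures are saved under pics/ and viewed, and the job is handed in when it is done.

Besides the shell and the picture viewer there is one more tool, called after "Emit:" as name(argument=value, ...) on one line, values as JSON. apply_moves: Moves the arm, as the interface text tells. Its arguments: {"type":"object","properties":{"rows":{"type":"array"},"jaw":{"type":"number"},"force":{"type":"number"}},"required":["rows"]}

I'll start with the state, the calibration and both camera views.

```bash
mkdir -p pics; ls
python3 - <<'E'
from station import bot
import cv2, numpy as np
s=bot.state(); print({k:np.round(v,4).tolist() for k,v in s.items()}, bot.grip_point_offset)
for n in("top","side"):
    p,d=bot.snapshot(n); np.savez(f"pics/{n}0.npz",p=p,d=d)
    cv2.imwrite(f"pics/{n}0.png",p[:,:,::-1])
    c=bot.calibration(n); print(n,{k:np.round(v,4).tolist() for k,v in c.items()})
E
```

```text
pics
{'clock': 0.0, 'joint_pos': [-1.2835, 0.4942, 1.3461, -0.0, 1.3025, -0.0955], 'joint_vel': [0.0009, -0.0005, 0.0003, 0.0, 0.001, -0.0], 'joint_efforts': [0.0016, -87.8807, -38.1858, 0.0706, 0.053, -0.0001], 'ee_pos': [0.2333, -0.5794, 0.2133], 'ee_rot': [-3.083, -0.5974, 0.0002], 'contact_force': [0.1134, 0.4437, 0.3835], 'ft_torque': [-0.036, -0.0077, -0.0221], 'width': 0.091} 0.0188
top {'camera_matrix': [[593.0102, 0.0, 324.8526], [0.0, 593.0102, 240.7501], [0.0, 0.0, 1.0]], 'distortion': [0.022, 0.0, 0.0, 0.0, 0.0], 'R': [[-0.0026, -1.0, 0.0061], [-0.9931, 0.0018, -0.117], [0.117, -0.0063, -0.9931]], 't': [-0.1223, 0.4944, 1.4602]}
side {'camera_matrix': [[490.8824, 0.0, 325.1966], [0.0, 490.8824, 243.1675], [0.0, 0.0, 1.0]], 'distortion': [-0.038, 0.0, 0.0, 0.0, 0.0], 'R': [[-0.7238, -0.6899, -0.0111], [-0.4248, 0.4583, -0.7807], [0.5437, -0.5603, -0.6248]], 't': [0.2756, 0.3, 0.8397]}
```

View pics/top0.png

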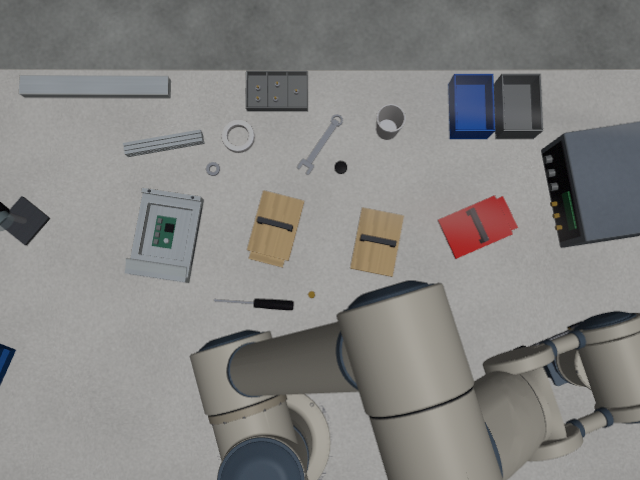

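View pics/side0.png

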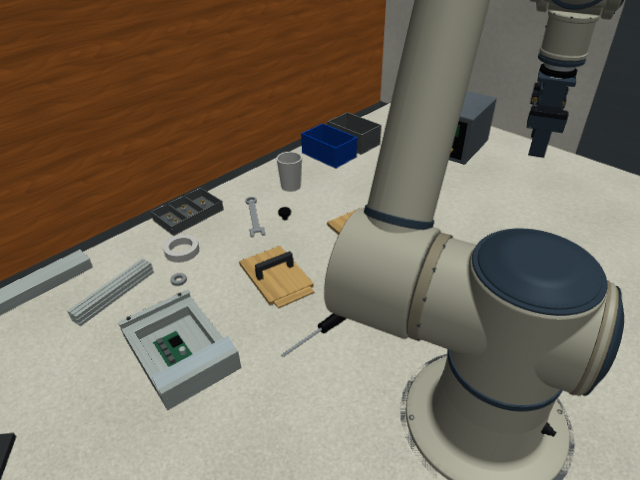

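Three board-like objects show in the top view. The wooden board at (275,228) has a step on its lower edge, towards the robot. The wooden board at (378,242) looks square-edged, and the one at (478,226) is red. The rig base is at (165,235) with its broad lip at the bottom. I'll confirm with an enlarged crop and measure with the depth image.

```bash
cat > h.py <<'E'
import numpy as np, cv2
from station import bot
def rays(n,uv):
    c=bot.calibration(n); K=np.array(c['camera_matrix']);D=np.array(c['distortion'])
    R=np.array(c['R']);t=np.array(c['t'])
    q=cv2.undistortPoints(np.array(uv,float).reshape(-1,1,2),K,D).reshape(-1,2)
    d=np.c_[q,np.ones(len(q))]
    return -R.T@t, d@R      # origin, dirs with unit optical z
def onplane(n,uv,z):
    o,d=rays(n,uv); k=(z-o[2])/d[:,2]; return o+d*k[:,None]
def cloud(n,d):
    v,u=np.indices(d.shape); uv=np.c_[u.ravel(),v.ravel()]
    o,r=rays(n,uv); return (o+r*d.ravel()[:,None]).reshape(*d.shape,3)
E
python3 - <<'E'
from h import *
z=np.load('pics/top0.npz');p,d=z['p'],z['d']
a=cv2.resize(p[180:290,110:420],None,fx=2.55,fy=2.55,interpolation=cv2.INTER_CUBIC)
cv2.imwrite('pics/crop0.png',a[:,:,::-1])
X=cloud('top',d)
for uv in [(330,200),(275,200),(262,250),(272,262),(275,223),(378,240),(160,271),(150,230),(196,230),(165,195),(138,230),(165,232)]:
    print(uv,np.round(X[uv[1],uv[0]],4))
E
```

```text
(330, 200) [ 0.6037 -0.1371 -0.0007]
(275, 200) [0.6027 0.0044 0.0055]
(262, 250) [0.4722 0.0353 0.0182]
(272, 262) [ 0.3199 -0.1139  1.5087]
(275, 223) [5.363e-01 4.000e-04 5.040e-02]
(378, 240) [ 0.4935 -0.2551  0.0487]
(160, 271) [0.418  0.2827 0.0456]
(150, 230) [0.5258 0.323  0.0022]
(196, 230) [0.5227 0.2014 0.0234]
(165, 195) [0.6085 0.2764 0.0437]
(138, 230) [0.5225 0.3458 0.0268]
(165, 232) [0.5198 0.283  0.0085]
```

View pics/crop0.png

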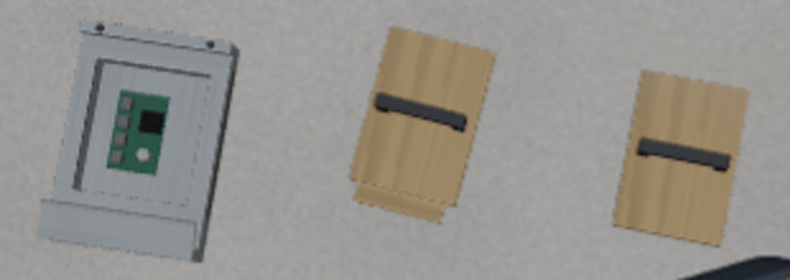

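The crop confirms it. The wooden board at top-view pixel (275,228) has a tongue on its robot-side edge and is the deck_board. The one at (378,242) is plain. The one at (478,226) is red and not meant. Next I'll measure both poses.

```bash
cat > meas.py <<'E'
from h import *
def rect(n,mask,z):
    cs,_=cv2.findContours(mask.astype(np.uint8),cv2.RETR_EXTERNAL,cv2.CHAIN_APPROX_NONE)
    c=max(cs,key=cv2.contourArea); P=onplane(n,c.reshape(-1,2),z)[:,:2]
    r=cv2.minAreaRect((P*1000).astype(np.float32)); return r,P
E
python3 - <<'E'
from meas import *
z=np.load('pics/top0.npz');p,d=z['p'],z['d']
hsv=cv2.cvtColor(p,cv2.COLOR_RGB2HSV); H,S,V=[hsv[:,:,i].astype(int) for i in range(3)]
box=np.zeros(H.shape,bool); box[180:275,240:315]=1
wood=box&(S>60)&(H>8)&(H<28)
dark=box&(V<90)
r,P=rect('top',dark,0.050); print('handle',r)
full=(wood|dark).astype(np.uint8); full=cv2.morphologyEx(full,cv2.MORPH_CLOSE,np.ones((3,3)))
r,P=rect('top',full,0.012); print('full',r); print(cv2.boxPoints(r))
hull=cv2.approxPolyDP((P*1000).astype(np.float32),3,True).reshape(-1,2); print('poly',hull.round(1))
# rig
box=np.zeros(H.shape,bool); box[180:290,115:212]=1
e=cv2.resize(p[183:287,120:210],None,fx=6.5,fy=5.7,interpolation=cv2.INTER_CUBIC)
e=cv2.resize(p[183:287,120:210],None,fx=5.7,fy=5.7,interpolation=cv2.INTER_CUBIC)
cv2.imwrite('pics/rig0.png',e[:,:,::-1])
X=cloud('top',d); print(V[240,125:210:3])
E
```

```text
handle ((534.8844604492188, 2.1213531494140625), (90.5767822265625, 17.0002384185791), 75.7607421875)
full ((527.4086303710938, 5.056007385253906), (108.68236541748047, 178.40623474121094), 75.46585083007812)
[[427.42288  -25.160017]
 [600.11975  -69.932304]
 [627.3944    35.272034]
 [454.6975    80.04432 ]]
poly [[624.9  34.8]
 [478.1  73.9]
 [470.4  66.2]
 [452.6  68.5]
 [432.1 -15. ]
 [447.3 -17.5]
 [447.3 -27.6]
 [457.5 -32.6]
 [598.8 -67.8]]
[157 156 158 151 151 138  81 153 152 122  97  61  84 150 150  84 147 149
 150 149 149 153 153  99 148 161 157 159 164]
```

View pics/rig0.png

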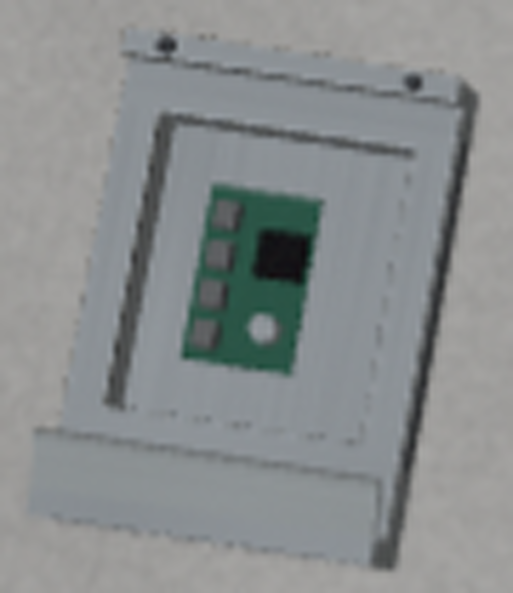

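Run:
```python
from meas import *
px=lambda L:[((u+.5)/5.7-.5+120,(v+.5)/5.7-.5+183) for u,v in L]
# lip top: near-left, far-left, far-right, near-right ; stop: far-left, near-left, near-right, far-right
A=onplane('top',px([(30,515),(37,430),(381,478),(373,563)]),.062)[:,:2]*1000
B=onplane('top',px([(122,28),(125,58),(460,103),(470,78)]),.042)[:,:2]*1000
W=onplane('top',px([(168,118),(412,153),(358,440),(108,405)]),.030)[:,:2]*1000
print(A.round(1),B.round(1),W.round(1),sep='\n')
for n,P in(('lip',A),('stop',B),('well',W)):
    print(n,[np.linalg.norm(P[i]-P[(i+1)%4]).round(1) for i in range(4)],[np.degrees(np.arctan2(*(P[(i+1)%4]-P[i])[::-1])).round(1) for i in range(4)])
# lip edge x=-83, stop inner x=87, well inner -67..65
m=(A[1]+A[2])/2; s=(B[1]+B[2])/2; print('lip edge mid',m,'stop mid',s,'dist',np.linalg.norm(s-m),np.degrees(np.arctan2(*(s-m)[::-1])))
yaw=np.arctan2(*(s-m)[::-1]); e=(s-m)/np.linalg.norm(s-m)
print('origin from lip/stop',(m+s)/2-e*2,' well',W.mean(0)+e*1, 'outer near',(A[0]+A[3])/2,'far',(B[0]+B[3])/2, ((A[0]+A[3])/2+(B[0]+B[3])/2)/2)
```

```text
[[412.4 363. ]
 [448.8 361.4]
 [427.9 214.4]
 [391.6 216.9]]
[[627.9 337.2]
 [614.5 335.5]
 [594.3 188.4]
 [605.5 184.3]]
[[589.9 319.4]
 [574.2 211.6]
 [446.9 232.1]
 [462.6 341.4]]
lip [np.float64(36.4), np.float64(148.5), np.float64(36.4), np.float64(147.6)] [np.float64(-2.5), np.float64(-98.1), np.float64(176.1), np.float64(81.9)]
stop [np.float64(13.5), np.float64(148.4), np.float64(11.9), np.float64(154.6)] [np.float64(-172.6), np.float64(-97.8), np.float64(-20.4), np.float64(81.7)]
well [np.float64(109.0), np.float64(128.9), np.float64(110.4), np.float64(129.3)] [np.float64(-98.3), np.float64(170.8), np.float64(81.9), np.float64(-9.8)]
lip edge mid [438.32783917 287.90185775] stop mid [604.41464473 261.9506815 ] dist 168.1020241754417 -8.880697163212037
origin from lip/stop [519.39521809 275.2350247 ]  well [519.38398548 275.97616674] outer near [402.00466315 289.95040571] far [616.69524846 260.74992872] [509.34995581 275.35016721]
```

The poses agree across several features. The deck board is at about (0.535, 0.003) with yaw -14.3°. The rig origin is at about (0.5195, 0.2755) with yaw -8.3°.

The interface only allows translation and spin, so I can't tilt the tool. My plan is:
1. Grip the handle bar along board x.
2. Slide the tongue under the sloped lip, just above stop height.
3. Lift with a moderate grip so the lip holds the tongue tip down and the board tilts between the pads.
4. Push in, then lower.

First I'll work out the approach.

```bash
cat > go.py <<'E'
from h import *
from scipy.spatial.transform import Rotation as Ro
def delta(tgt,yaw=None):
    s=bot.state(); R=Ro.from_rotvec(s['ee_rot']).as_matrix(); p=np.array(s['ee_pos'])
    u=(R.T@(np.array(tgt)-p))/0.04
    yw=np.degrees(np.arctan2(R[1,1],R[0,1]))
    print('t',round(float(s['clock']),3),'p',p.round(4),'yaw of tool y',yw.round(2),'tilt',np.degrees(np.arccos(-R[2,2])).round(3),'F',np.round(s['contact_force'],2),'w',round(float(s['width']),4))
    print('need units',u.round(3), 'toolx',R[:,0].round(3),'tooly',R[:,1].round(3))
    if yaw is not None:
        d=(yaw-yw+90)%180-90; print('spin units',(-d/5).round(3))
E
python3 -c "
from go import *
delta([.535,.003,.15],-14.3)"
```

```text
t 0.1 p [ 0.2333 -0.5795  0.2134] yaw of tool y -68.07 tilt 0.058 F [ 0.9   0.1  -0.51] w 0.0908
need units [ 12.434 -10.689   1.598] toolx [0.928 0.374 0.   ] tooly [ 0.374 -0.928 -0.001]
spin units -10.754
```

Emit:
apply_moves(rows=[[[0.95, -0.82, 0], 0], [[0.95, -0.82, 0], 0], [[0.95, -0.82, 0], 0], [[0.95, -0.82, 0], 0], [[0.95, -0.82, 0], 0]], jaw=0, force=15)

```text
clock: 0.72
ee_pos: [0.3489, -0.3551, 0.2138]
ee_rot: [-3.084, -0.597, 0.0]
contact_force: [1.2, 0.1, -0.8]
width: 0.0463
```

Emit:
apply_moves(rows=[[[0.95, -0.82, 0], 0], [[0.95, -0.82, 0], 0], [[0.95, -0.82, 0], 0], [[0.95, -0.82, 0], 0], [[0.95, -0.82, 0], 0]])

```text
clock: 1.35
ee_pos: [0.4639, -0.132, 0.2138]
ee_rot: [-3.084, -0.598, 0.0]
contact_force: [1.1, -0.8, -0.3]
width: 0.0452
```

Emit:
apply_moves(rows=[[[0.95, -0.82, 0], 0], [[0.95, -0.82, 0], 0], [[0.95, -0.82, 0], 0], [[0, 0, 0], -1], [[0, 0, 0], -1]])

```text
clock: 1.98
ee_pos: [0.5323, 0.0011, 0.2135]
ee_rot: [-3.018, -0.871, 0.001]
contact_force: [-0.4, 0.2, -0.6]
width: 0.0452
```

Emit:
apply_moves(rows=[[[0, 0, 0], -1], [[0, 0, 0], -1], [[0, 0, 0], -1], [[0, 0, 0], -1], [[0, 0, 0], -1]])

```text
clock: 2.6
ee_pos: [0.5322, 0.0003, 0.2136]
ee_rot: [-2.759, -1.501, 0.001]
contact_force: [0.0, -0.3, 0.4]
width: 0.0458
```

Emit:
apply_moves(rows=[[[0, 0, 0], -1], [[0, 0, 0], -1], [[0, 0, 0], -1], [[0, 0, 0], -0.75], [[0, 0, 0], 0]])

```text
clock: 3.22
ee_pos: [0.5322, 0.0003, 0.2137]
ee_rot: [-2.481, -1.927, 0.001]
contact_force: [0.1, 0.5, 0.5]
width: 0.0458
```

```bash
python3 -c "
from go import *
delta([.535,.003,.075],-14.3)"
```

```text
t 3.225 p [5.322e-01 3.000e-04 2.137e-01] yaw of tool y -14.34 tilt 0.026 F [0.1  0.49 0.55] w 0.0458
need units [0.082 0.052 3.468] toolx [ 0.248  0.969 -0.   ] tooly [ 0.969 -0.248 -0.   ]
spin units -0.007
```

Emit:
apply_moves(rows=[[[0.08, 0.05, 0.9], 0], [[0, 0, 0.9], 0], [[0, 0, 0.9], 0], [[0, 0, 0.75], 0], [[0, 0, 0], 0]])

```text
clock: 3.85
ee_pos: [0.5338, 0.003, 0.0743]
ee_rot: [-2.48, -1.924, 0.004]
contact_force: [-0.2, 0.1, 0.1]
width: 0.045
```

Run:
```python
from go import *
p,d=bot.snapshot('side')
a=cv2.resize(p[130:330,150:400],None,fx=3,fy=3,interpolation=cv2.INTER_CUBIC)
cv2.imwrite('pics/side1.png',a[:,:,::-1])
delta([.535,.003,.023],-14.3)
```

```text
t 3.9 p [0.5347 0.0029 0.0757] yaw of tool y -14.38 tilt 0.097 F [-0.82 -0.01  0.95] w 0.0458
need units [0.004 0.008 1.318] toolx [ 0.248  0.969 -0.   ] tooly [ 0.969 -0.248 -0.002]
spin units -0.017
```

View pics/side1.png

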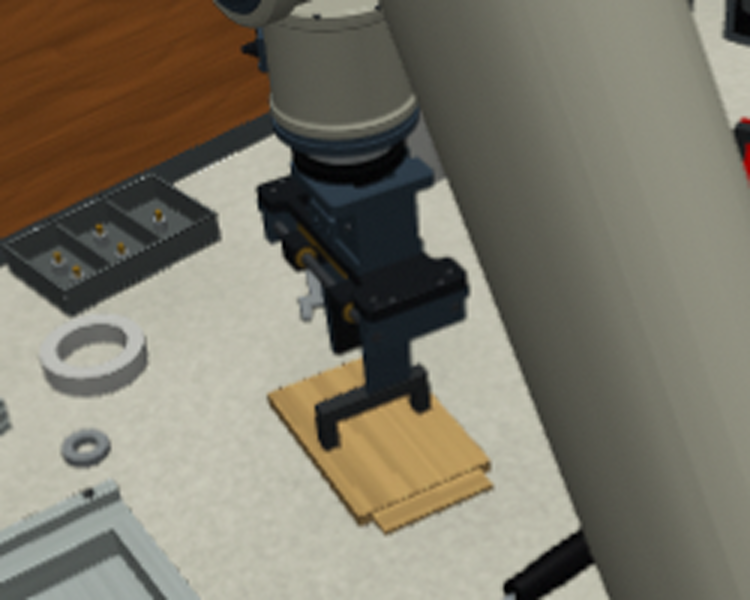

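The crop shows the fingers straddling the handle bar, which runs from about (320,410) to (430,385). I'll descend and grip.

Emit:
apply_moves(rows=[[[0, 0, 0.7], 0], [[0, 0, 0.62], 0], [[0, 0, 0], 0]])

```text
clock: 4.28
ee_pos: [0.5351, 0.0029, 0.0233]
ee_rot: [-2.481, -1.926, 0.001]
contact_force: [0.8, 0.9, 0.6]
width: 0.0457
```

Emit:
apply_moves(rows=[[[0, 0, 0], 0], [[0, 0, 0], 0], [[0, 0, 0], 0], [[0, 0, 0], 0]], jaw=-1, force=20)

```text
clock: 4.78
ee_pos: [0.5359, 0.0028, 0.0238]
ee_rot: [2.48, 1.927, 0.002]
contact_force: [0.5, -0.6, 9.0]
width: 0.0139
```

```bash
python3 -c "
from go import *
delta([.535,.003,.15],-8.3)"
```

```text
t 4.775 p [0.5359 0.0028 0.0238] yaw of tool y -14.32 tilt 0.09 F [ 0.54 -0.6   9.03] w 0.0139
need units [-0.    -0.017 -3.156] toolx [0.247 0.969 0.   ] tooly [ 0.969 -0.247  0.002]
spin units -1.203
```

Emit:
apply_moves(rows=[[[0, 0, -0.5], 0], [[0, 0, -0.9], 0], [[0, 0, -0.9], -0.6], [[0, 0, -0.7], -0.6], [[0, 0, 0], 0]])

```text
clock: 5.4
ee_pos: [0.5361, 0.0029, 0.1447]
ee_rot: [2.375, 2.053, 0.003]
contact_force: [-0.1, 0.3, -3.2]
width: 0.014
```

Run:
```python
from go import *
p,d=bot.snapshot('side')
a=cv2.resize(p[130:330,150:400],None,fx=3,fy=3,interpolation=cv2.INTER_CUBIC)
cv2.imwrite('pics/side2.png',a[:,:,::-1])
delta([.5442,.2719,.14],-8.3)
```

```text
t 5.45 p [0.5353 0.0029 0.1434] yaw of tool y -8.37 tilt 0.064 F [-0.09 -0.43 -3.77] w 0.0139
need units [ 6.687 -0.758  0.084] toolx [0.146 0.989 0.   ] tooly [ 0.989 -0.146  0.001]
spin units -0.014
```

View pics/side2.png

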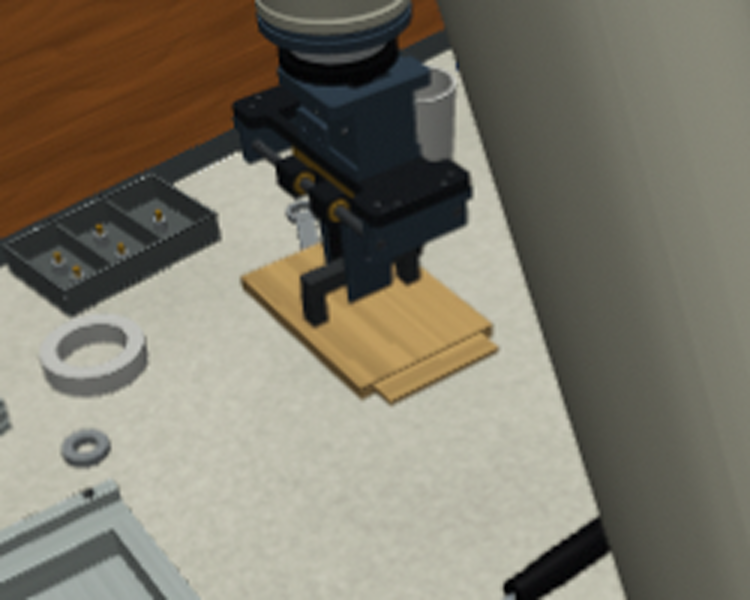

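The board is lifted flat and level, with its handle at crop (360,280) and its tongue at (440,370). I'll carry it over the rig.

Emit:
apply_moves(rows=[[[0.95, -0.1, 0], 0], [[0.95, -0.1, 0], 0], [[0.95, -0.1, 0], 0], [[0.95, -0.1, 0], 0], [[0.95, -0.1, 0], 0]])

```text
clock: 6.08
ee_pos: [0.5419, 0.1948, 0.1413]
ee_rot: [-2.377, -2.052, 0.004]
contact_force: [0.8, 0.6, -2.9]
width: 0.0139
```

Emit:
apply_moves(rows=[[[0.95, -0.13, 0], 0], [[0.95, -0.13, 0], 0], [[0, 0, 0.5], 0], [[0, 0, 0.5], 0], [[0, 0, 0], 0]])

```text
clock: 6.7
ee_pos: [0.5417, 0.2699, 0.1004]
ee_rot: [-2.376, -2.052, 0.008]
contact_force: [0.2, 0.4, -2.7]
width: 0.0139
```

Run:
```python
from go import *
p,d=bot.snapshot('side');q,dq=bot.snapshot('top')
a=cv2.resize(p[230:430,80:330],None,fx=3,fy=3,interpolation=cv2.INTER_CUBIC)
cv2.imwrite('pics/side3.png',a[:,:,::-1]); 
a=cv2.resize(q[170:300,100:270],None,fx=4,fy=4,interpolation=cv2.INTER_CUBIC)
cv2.imwrite('pics/top3.png',a[:,:,::-1]); np.savez('pics/t3.npz',p=p,d=d,q=q,dq=dq)
delta([.5442,.2719,.07],-8.3)
```

```text
t 6.8 p [0.5433 0.2703 0.1026] yaw of tool y -8.35 tilt 0.075 F [ 0.51 -0.74 -2.14] w 0.0138
need units [0.043 0.019 0.815] toolx [ 0.145  0.989 -0.001] tooly [ 0.989 -0.145 -0.001]
spin units -0.01
```

View pics/side3.png

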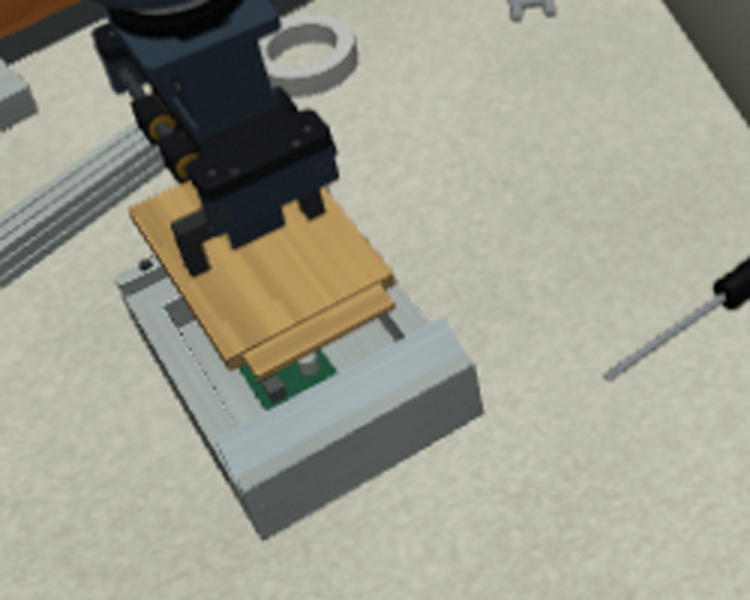

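View pics/top3.png

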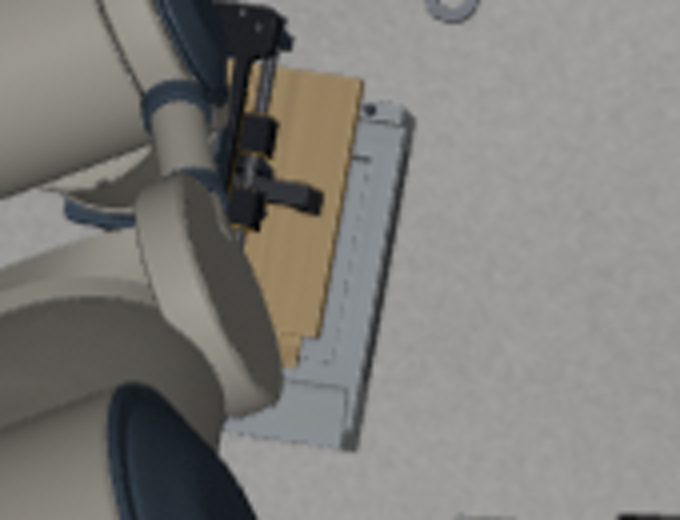

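Run:
```python
from go import *
px=lambda L:[(80+(u+.5)/3-.5,230+(v+.5)/3-.5) for u,v in L]
T=onplane('side',px([(262,377),(393,308)]),.082)
L=onplane('side',px([(218,434),(440,322)]),.062)
Lo=onplane('side',px([(245,488),(475,362)]),.062)
a=np.radians(-8.3);e=np.array([[np.cos(a),np.sin(a)],[-np.sin(a),np.cos(a)]])
o=np.array([.5195,.2755])
for n,P in(('tongue tip ends',T),('lip edge',L),('lip outer',Lo)): print(n,((P[:,:2]-o)@e.T*1000).round(1))
print('tcp in rig',(e@(np.array(bot.state()['ee_pos'])[:2]-o)*1000).round(1))
```

```text
tongue tip ends [[-77.7  40.4]
 [-78.1 -44.6]]
lip edge [[-82.9  74.6]
 [-88.7 -67.8]]
lip outer [[-126.9   77.3]
 [-129.4  -69. ]]
tcp in rig [24.3 -1.7]
```

Emit:
apply_moves(rows=[[[0.04, 0, 0.45], 0], [[0, 0, 0.4], 0], [[0, 0, 0], 0]])

```text
clock: 7.18
ee_pos: [0.5428, 0.2717, 0.0674]
ee_rot: [-2.376, -2.054, 0.004]
contact_force: [-0.1, -0.1, -1.4]
width: 0.014
```

```bash
cat > st.py <<'E'
from go import *
import sys
a=np.radians(-8.3);e=np.array([[np.cos(a),np.sin(a)],[-np.sin(a),np.cos(a)]]);o=np.array([.5195,.2755])
s=bot.state();p=np.array(s['ee_pos'])
print('t',round(s['clock'],2),'rig xy',(e@(p[:2]-o)*1000).round(1),'underside',round((p[2]-.0237)*1000,1),'F rig',(e@np.array(s['contact_force'])[:2]).round(1),np.round(s['contact_force'][2],1),'trq',np.round(s['ft_torque'],2),'w',round(float(s['width'])*1000,2))
delta(p,-8.3)
E
python3 st.py
```

```text
t 7.17 rig xy [23.6 -0.4] underside 43.7 F rig [-0.1 -0.1] -1.4 trq [ 0.01 -0.02  0.02] w 14.03
t 7.175 p [0.5428 0.2717 0.0674] yaw of tool y -8.32 tilt 0.159 F [-0.09 -0.13 -1.38] w 0.014
need units [0. 0. 0.] toolx [ 0.145  0.989 -0.001] tooly [ 0.989 -0.145 -0.002]
spin units -0.004
```

Emit:
apply_moves(rows=[[[0, -0.15, 0], 0], [[0, -0.1, 0], 0], [[0, 0, 0], 0]])

```text
clock: 7.55
ee_pos: [0.5336, 0.2737, 0.0695]
ee_rot: [2.376, 2.055, 0.001]
contact_force: [0.3, -0.4, -2.5]
width: 0.0144
```

```bash
python3 st.py
```

```text
t 7.55 rig xy [14.3  0.2] underside 45.8 F rig [ 0.4 -0.4] -2.5 trq [-0.1  -0.19  0.03] w 14.38
t 7.55 p [0.5336 0.2737 0.0695] yaw of tool y -8.3 tilt 0.023 F [ 0.35 -0.44 -2.54] w 0.0144
need units [0. 0. 0.] toolx [0.144 0.99  0.   ] tooly [ 0.99  -0.144  0.   ]
spin units 0.0
```

Emit:
apply_moves(rows=[[[0, -0.1, 0], 0], [[0, 0, 0], 0]])

```text
clock: 7.8
ee_pos: [0.53, 0.2742, 0.0693]
ee_rot: [2.376, 2.054, 0.001]
contact_force: [1.3, -0.3, -5.7]
width: 0.0141
```

```bash
python3 st.py
```

```text
t 7.8 rig xy [10.6  0.2] underside 45.6 F rig [ 1.3 -0.1] -5.7 trq [ 0.01 -0.81 -0.12] w 14.14
t 7.8 p [0.53   0.2742 0.0693] yaw of tool y -8.32 tilt 0.035 F [ 1.25 -0.26 -5.66] w 0.0141
need units [0. 0. 0.] toolx [0.145 0.989 0.   ] tooly [ 0.989 -0.145  0.001]
spin units -0.003
```

Contact with the lip slope shows as 1.3 N in x and an extra 2.5 N downwards. I'll keep pushing in while lifting in small steps, so the lip tilts the board.

Emit:
apply_moves(rows=[[[0, -0.08, -0.05], 0], [[0, -0.08, -0.05], 0], [[0, 0, 0], 0]])

```text
clock: 8.18
ee_pos: [0.5235, 0.2751, 0.0733]
ee_rot: [2.376, 2.055, 0.0]
contact_force: [2.6, 0.5, -5.4]
width: 0.0146
```

```bash
python3 st.py
```

```text
t 8.18 rig xy [4.  0.2] underside 49.6 F rig [2.5 0.9] -5.4 trq [-0.17 -1.04 -0.04] w 14.6
t 8.175 p [0.5235 0.2751 0.0733] yaw of tool y -8.31 tilt 0.013 F [ 2.65  0.48 -5.43] w 0.0146
need units [0. 0. 0.] toolx [0.144 0.99  0.   ] tooly [ 0.99  -0.144  0.   ]
spin units -0.002
```

Emit:
apply_moves(rows=[[[0, -0.05, -0.07], 0], [[0, 0, -0.05], 0], [[0, 0, 0], 0]])

```text
clock: 8.55
ee_pos: [0.521, 0.2753, 0.0778]
ee_rot: [-2.376, -2.054, 0.002]
contact_force: [-0.0, 0.7, -7.8]
width: 0.015
```

```bash
python3 st.py;  python3 - <<'E'
from go import *
p,d=bot.snapshot('side')
a=cv2.resize(p[230:430,80:330],None,fx=3,fy=3,interpolation=cv2.INTER_CUBIC)
cv2.imwrite('pics/side4.png',a[:,:,::-1]); np.savez('pics/s4.npz',p=p,d=d)
E
```

```text
t 8.55 rig xy [ 1.5 -0. ] underside 54.1 F rig [-0.1  0.7] -7.8 trq [ 0.01 -0.49 -0.06] w 15.05
t 8.55 p [0.521  0.2753 0.0778] yaw of tool y -8.32 tilt 0.07 F [-0.04  0.71 -7.78] w 0.015
need units [0. 0. 0.] toolx [ 0.145  0.989 -0.   ] tooly [ 0.989 -0.145 -0.001]
spin units -0.003
```

View pics/side4.png

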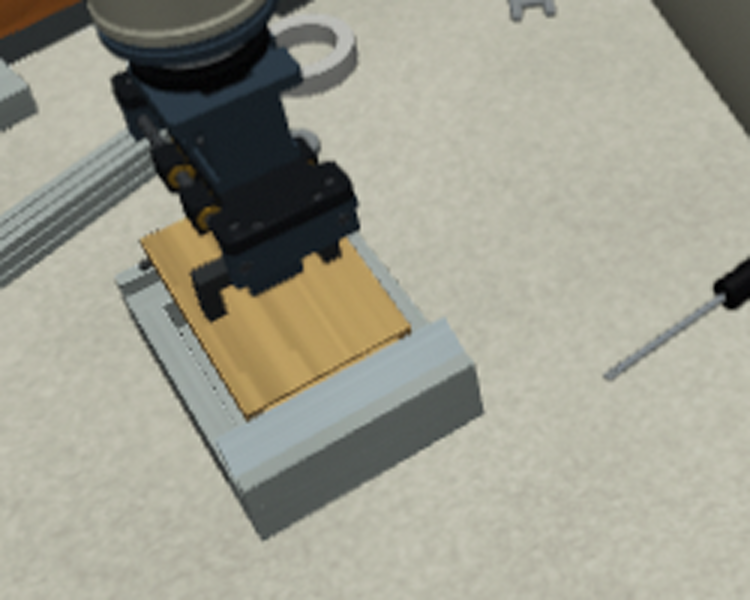

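The tongue is now out of sight under the lip, with the board edge along (250,415) to (410,330). I'll measure the tilt by fitting a plane to the depth of the wood pixels.

```bash
cat > tilt.py <<'E'
from go import *
def tilt(p,d,verbose=True):
    hsv=cv2.cvtColor(p,cv2.COLOR_RGB2HSV); H,S,V=[hsv[:,:,i].astype(int) for i in range(3)]
    m=(S>90)&(H>8)&(H<28)&(V>90); b=np.zeros(m.shape,bool); b[290:380,120:225]=1; m&=b
    m=cv2.erode(m.astype(np.uint8),np.ones((3,3)))>0; m&=d>0
    X=cloud('side',d)[m]; 
    for _ in range(6):
        c,*_r=np.linalg.lstsq(np.c_[X[:,:2],np.ones(len(X))],X[:,2],rcond=None)
        r=X[:,2]-np.c_[X[:,:2],np.ones(len(X))]@c; X=X[abs(r)<2.0*r.std()+1e-4]
    a=np.radians(-8.3); o=np.array([.5195,.2755])
    print('N',len(X),'resid mm',(r.std()*1000).round(2),'slope along rig x',(c[0]*np.cos(a)+c[1]*np.sin(a)).round(4),'rad; along y',(-c[0]*np.sin(a)+c[1]*np.cos(a)).round(4),'top z at rig origin mm',((c[:2]@o+c[2])*1000).round(1))
if __name__=='__main__':
    import sys
    if len(sys.argv)>1: z=np.load(sys.argv[1]); tilt(z['p'],z['d'])
    else:
        p,d=bot.snapshot('side'); tilt(p,d)
E
python3 tilt.py pics/t3.npz; python3 tilt.py pics/s4.npz
```

```text
N 2239 resid mm 1.22 slope along rig x 0.009 rad; along y -0.0086 top z at rig origin mm 89.5
N 2032 resid mm 1.1 slope along rig x 0.1208 rad; along y -0.006 top z at rig origin mm 65.8
```

Tilt is about 0.11 rad (0.12 less a flat baseline of 0.009), and the tip works out near rig x = -94.5, z = 49. I'll go slightly deeper and higher for margin and hold it there.

Emit:
apply_moves(rows=[[[0, -0.07, -0.05], 0], [[0, -0.03, -0.03], 0], [[0, 0, 0], 0], [[0, 0, 0], 0]])

```text
clock: 9.1
ee_pos: [0.5178, 0.2759, 0.0812]
ee_rot: [2.377, 2.054, 0.001]
contact_force: [4.1, -0.4, -5.7]
width: 0.0154
```

```bash
python3 st.py; python3 tilt.py
```

```text
t 9.1 rig xy [-1.7  0.2] underside 57.5 F rig [4.1 0.2] -5.7 trq [-0.19 -1.22  0.01] w 15.43
t 9.1 p [0.5178 0.2759 0.0812] yaw of tool y -8.32 tilt 0.021 F [ 4.12 -0.42 -5.7 ] w 0.0154
need units [0. 0. 0.] toolx [0.145 0.989 0.   ] tooly [ 0.989 -0.145  0.   ]
spin units -0.003
N 2110 resid mm 1.15 slope along rig x 0.1595 rad; along y -0.0048 top z at rig origin mm 69.1
```

Tilt is about 0.15 rad and the tip is around rig x = -95, z = 49, held for 0.25 s and more. Now I'll lower it.

Emit:
apply_moves(rows=[[[0, -0.04, 0.1], 0], [[0, 0, 0.12], 0], [[0, 0, 0.12], 0], [[0, 0, 0], 0]])

```text
clock: 9.65
ee_pos: [0.5155, 0.276, 0.0669]
ee_rot: [-2.376, -2.054, 0.002]
contact_force: [-0.2, -0.1, -2.5]
width: 0.0139
```

```bash
python3 st.py; python3 tilt.py
```

```text
t 9.65 rig xy [-4.  -0.1] underside 43.2 F rig [-0.2 -0.1] -2.5 trq [-0.02 -0.16  0.02] w 13.9
t 9.65 p [0.5155 0.276  0.0669] yaw of tool y -8.32 tilt 0.084 F [-0.23 -0.08 -2.52] w 0.0139
need units [0. 0. 0.] toolx [ 0.145  0.989 -0.001] tooly [ 0.989 -0.145 -0.001]
spin units -0.003
N 1690 resid mm 1.09 slope along rig x 0.0443 rad; along y -0.0097 top z at rig origin mm 54.6
```

Emit:
apply_moves(rows=[[[0, 0, 0.12], 0], [[0, 0, 0.12], 0], [[0, 0, 0.06], 0], [[0, 0, 0], 0]])

```text
clock: 10.2
ee_pos: [0.5161, 0.2761, 0.0554]
ee_rot: [-2.377, -2.054, 0.0]
contact_force: [0.4, 0.5, -3.8]
width: 0.0141
```

```bash
python3 st.py; python3 tilt.py
```

```text
t 10.2 rig xy [-3.5  0.1] underside 31.7 F rig [0.4 0.6] -3.8 trq [-0.06 -0.08 -0.01] w 14.06
t 10.2 p [0.5161 0.2761 0.0554] yaw of tool y -8.32 tilt 0.007 F [ 0.44  0.51 -3.76] w 0.0141
need units [0. 0. 0.] toolx [ 0.145  0.989 -0.   ] tooly [ 0.989 -0.145 -0.   ]
spin units -0.004
N 1402 resid mm 0.99 slope along rig x 0.0022 rad; along y -0.0054 top z at rig origin mm 42.9
```

The board is flat and about 1–2 mm above the ledges. I'll centre it along x and set it down.

Emit:
apply_moves(rows=[[[0, 0.05, 0.02], 0], [[0, 0, 0.04], 0], [[0, 0, 0], 0], [[0, 0, 0], 0]])

```text
clock: 10.75
ee_pos: [0.5162, 0.2761, 0.0541]
ee_rot: [-2.375, -2.053, 0.003]
contact_force: [-16.8, 2.4, 25.4]
width: 0.0137
```

```bash
python3 st.py; python3 tilt.py;  python3 - <<'E'
from go import *
p,d=bot.snapshot('side')
a=cv2.resize(p[230:430,80:330],None,fx=3,fy=3,interpolation=cv2.INTER_CUBIC)
cv2.imwrite('pics/side5.png',a[:,:,::-1])
E
```

```text
t 10.75 rig xy [-3.4  0.1] underside 30.4 F rig [-17.  -0.] 25.4 trq [ 0.39  2.87 -0.03] w 13.73
t 10.75 p [0.5162 0.2761 0.0541] yaw of tool y -8.31 tilt 0.151 F [-16.8    2.42  25.4 ] w 0.0137
need units [0. 0. 0.] toolx [ 0.145  0.989 -0.   ] tooly [ 0.989 -0.145 -0.003]
spin units -0.003
N 1389 resid mm 1.0 slope along rig x -0.0014 rad; along y -0.0039 top z at rig origin mm 42.7
```

View pics/side5.png

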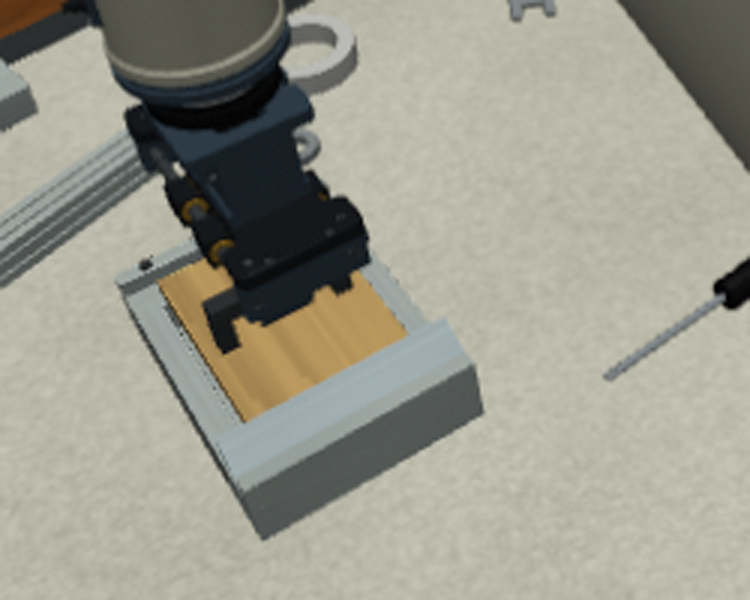

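The board is seated. The 25 N upward load is me pressing, and the 17 N in x is ledge friction. I'll relax the press by 1 mm, then check and open.

Emit:
apply_moves(rows=[[[0, -0.03, -0.035], 0], [[0, 0, 0], 0], [[0, 0, 0], 0]])

```text
clock: 11.22
ee_pos: [0.517, 0.276, 0.0544]
ee_rot: [2.377, 2.054, 0.0]
contact_force: [-0.7, 0.4, -2.7]
width: 0.0139
```

```bash
python3 st.py; python3 tilt.py
```

```text
t 11.22 rig xy [-2.5  0.1] underside 30.7 F rig [-0.8  0.3] -2.7 trq [-0.06 -0.12 -0.  ] w 13.94
t 11.225 p [0.517  0.276  0.0544] yaw of tool y -8.32 tilt 0.004 F [-0.72  0.43 -2.72] w 0.0139
need units [0. 0. 0.] toolx [0.145 0.989 0.   ] tooly [ 0.989 -0.145  0.   ]
spin units -0.004
N 1408 resid mm 1.03 slope along rig x 0.0063 rad; along y -0.0033 top z at rig origin mm 43.1
```

Emit:
apply_moves(rows=[[[0, 0, 0], 0], [[0, 0, 0], 0], [[0, 0, 0], 0], [[0, 0, 0], 0]], jaw=-0.2)

```text
clock: 11.78
ee_pos: [0.5169, 0.276, 0.0546]
ee_rot: [2.377, 2.054, 0.0]
contact_force: [0.5, -0.2, 0.3]
width: 0.0364
```

Emit:
apply_moves(rows=[[[0, 0, -0.3], 0], [[0, 0, -0.8], 0], [[0, 0, -0.9], 0], [[0, 0, -0.9], 0], [[0, 0, -0.9], 0]])

```text
clock: 12.4
ee_pos: [0.5168, 0.276, 0.2087]
ee_rot: [2.377, 2.054, 0.001]
contact_force: [0.2, 0.7, -0.6]
width: 0.036
```

Emit:
apply_moves(rows=[[[-0.9, 0, 0], 0], [[-0.9, 0, 0], 0], [[-0.9, 0, 0], 0], [[-0.9, 0, 0], 0], [[-0.9, 0, 0], 0]])

```text
clock: 13.02
ee_pos: [0.4906, 0.0968, 0.2074]
ee_rot: [2.376, 2.054, 0.001]
contact_force: [0.0, 0.3, -0.2]
width: 0.0366
```

Emit:
apply_moves(rows=[[[-0.9, 0, 0], 0], [[-0.9, 0, 0], 0], [[-0.9, 0, 0], 0], [[0, 0, 0], 0], [[0, 0, 0], 0]])

```text
clock: 13.65
ee_pos: [0.4754, -0.0087, 0.207]
ee_rot: [2.377, 2.054, 0.001]
contact_force: [0.4, 1.5, 0.5]
width: 0.036
```

Run:
```python
from go import *
import tilt
p,d=bot.snapshot('side');q,dq=bot.snapshot('top')
a=cv2.resize(p[230:430,80:330],None,fx=3,fy=3,interpolation=cv2.INTER_CUBIC)
cv2.imwrite('pics/side6.png',a[:,:,::-1])
a=cv2.resize(q[183:287,120:210],None,fx=5.7,fy=5.7,interpolation=cv2.INTER_CUBIC)
cv2.imwrite('pics/top6.png',a[:,:,::-1]); np.savez('pics/t6.npz',p=q,d=dq)
tilt.tilt(p,d); print(bot.state()['contact_force'],bot.state()['clock'])
```

```text
N 1921 resid mm 1.09 slope along rig x 0.0013 rad; along y -0.0036 top z at rig origin mm 42.8
[0.69113973 0.87292692 0.4367816 ] 13.75
```

View pics/side6.png

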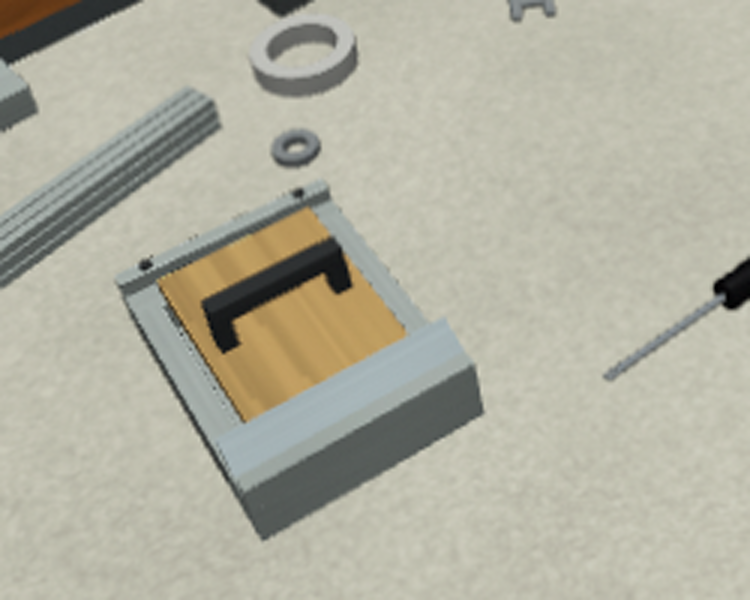

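View pics/top6.png

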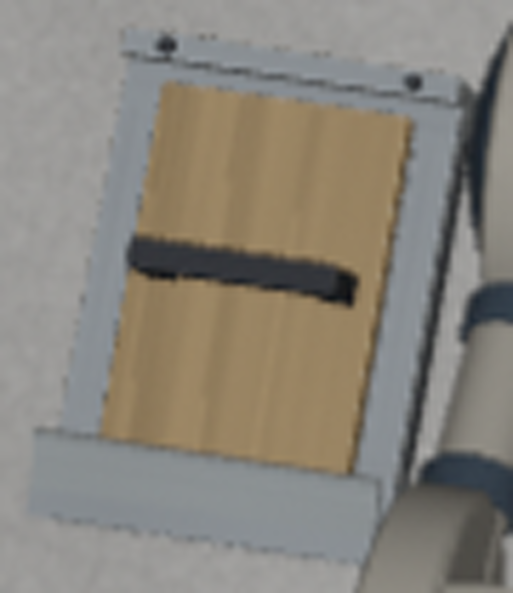

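Run:
```python
from meas import *
px=lambda L:[((u+.5)/5.7-.5+120,(v+.5)/5.7-.5+183) for u,v in L]
B=onplane('top',px([(162,84),(413,118)]),.042)[:,:2]*1000
S=onplane('top',px([(125,58),(460,103)]),.042)[:,:2]*1000
a=np.radians(-8.3);e=np.array([[np.cos(a),np.sin(a)],[-np.sin(a),np.cos(a)]]);o=np.array([519.5,275.5])
print('board far edge (rig)',((B-o)@e.T).round(1),'stop',((S-o)@e.T).round(1),'yaw rel',np.degrees(np.arctan2(*(B[0]-B[1])[::-1]))-90+8.3)
q=np.load('pics/t6.npz')['p']; hsv=cv2.cvtColor(q,cv2.COLOR_RGB2HSV)
```

```text
board far edge (rig) [[ 76.2  55. ]
 [ 77.1 -56.1]] stop [[ 85.3  73.1]
 [ 86.6 -75.4]] yaw rel 0.4303872575457355
```

Final checks agree: x offset is about -2.5 mm, y about -0.5 mm, yaw 0.4°, slope about 0.001 rad, and top face z is 42.8 mm. Handing in.

```bash
python3 -c "
from station import bot
print(bot.finish_job())"
```

```text
the job is handed in; nothing more can be done
None
```

The deck board is seated in the rig base and the job is handed in, at about 13.8 s on the clock. No verdict came back. I picked the tongued board at top-view pixel (275,228) and left the plain and red ones alone.

**How it went:** The moves cannot tilt the tool, so I used the lip instead. I gripped the handle, slid the tongue under the sloped lip just above stop height, and lifted so the lip tilted the board between the pads. That gave about 0.15 rad with the tongue tip near x = -95 mm. I then lowered it flat, still gripped, opened the jaws and moved clear.

**Last checks:**

| Quantity | Measured | Allowed |
|---|---|---|
| x offset | about -2.5 mm | ±12 mm |
| y offset | about -0.5 mm | ±15 mm |
| Yaw to base | 0.4° | 10° |
| Tilt | about 0.001 rad | 0.05 rad |
| Top face height | 42.8 mm (nominal 42) | underside within 4 mm |

**What did not go to plan:**
- **Setting down:** I briefly pressed the board onto the ledges with about 25 N down and 17 N sideways, and the small centring shift did not take. I eased off before opening the jaws.
- **Tongue position:** I could not see the tongue under the lip. Its position there comes from the arm's position and the measured tilt.
- **Plain board:** I did not re-measure it afterwards. The arm never went down near it.

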